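# Lens cell from the parts tray to the staging dish

## Task

Pluck the tall round lens cell (the slim barrel on a wider foot) out of its pocket in the grey parts tray and stand it upright in the empty open white dish. Leave the other two parts in their pockets.

Things in the scene. Friction and masses are not known exactly. Their poses are not given: they have to be found in the camera images.
- lens_cell: plain aluminium lens cell, 40 g, 34 mm high: round foot 24 mm across and 8 mm high, slim barrel above it 16 mm across. Origin: centre of its underside, z up. It stands in one of six pockets (28 mm square, 8 mm deep, 48 mm apart) of a fixed grey tray 104 x 152 x 12 mm, so only the barrel stands out. Which pocket varies; the other parts' centres are over 60 mm away
- staging_dish: the empty open shallow dish, white ceramic, fixed to the desk, 73 mm across at the rim, 10 mm high; flat inner floor about 62 mm across, 3 mm above its underside. Origin: centre of its underside; z up. (The clear petri dish with a lid nearby is another thing)
- spacer: bystander in the same tray, to be left in its pocket: a low plain aluminium disc, 24 mm diameter, 15 mm high. Origin: centre of its underside. (Keep the arm clear of the tall microscope left of the tray and of the wall shelf with bottles, about 0.3 m above the desk, to the right of and beyond the tray, when swinging in from the right)
- clamp_block: bystander in the same tray, to be left in its pocket: a square aluminium block, 22 x 22 x 26 mm. Origin: centre of its underside

How it is judged:
By the outcome, as a careful person would: the job done as asked, in the order asked, and still so for the second after the job is handed in, with the robot touching nothing.
It also fails if it takes over 45 s, if anything falls off the work surface, if the arm or the gripper's body presses on something with over 40 N, if the wrist force passes 120 N, or if a joint passes its speed limit or range.

## Robot

A 7-joint arm with a two-finger parallel gripper is mounted at the origin on a cart in front of the work surface, level with it; the furniture and walls round the work are solid. World frame = base frame: x ahead of the robot, y to its left, z up, the work surface at z = 0. Lengths are in mm, angles in rad, forces in N, time in s.
With the tool pointing down it reaches from about 425 to 825 mm from the base axis. Payload 3.6 kg.
Tool frame: the origin (TCP) lies where the fingers leave the gripper's body, on its centre line; the fingertips stand 73 mm ahead of it and the grasp point (between the pads) lies 54 mm ahead of it; z points along the fingers, y is the direction in which the jaws open and shut (so a half turn about z gives the same grasp; the last joint's range is limited). The gripper opens to 85 mm and grips with 20 to 120 N. Pads are 22 mm wide; open, the fingers measure 114 mm over their backs; the gripper's body (76 mm by 85 mm) begins 54 mm behind the grasp point. The pads swing forward as they close: fully open they stand 13 mm farther back than shut.
Start: joints at [-0.026, 0.615, -0.013, 1.423, 0.008, 1.103, -0.04], TCP at [649.976, 0.021, 303.897] pointing down, gripper open.
Joint ranges: [-3.12, 3.12], [-0.3, 2.06], [-1.34, 1.32], [0.26, 2.42], [-1.36, 4.5], [0.01, 1.98], [-2.84, 2.84]. Speed limits (rad/s): [2.79, 2.79, 3.14, 3.14, 3.14, 3.14, 3.14].

## Interface

Orientations are given as a rotation vector (axis times angle).
In Python, from bench import get_obs, snapshot, close_job gives the robot as it stands.
- The arm moves only by the shell command python3 -m pendant 'ROWS' [FORCE]. ROWS is JSON, a list of rows, each a list of 7 numbers: the shift along the tool's x, y, z in cm, then the turn, a rotation vector about the tool's x, y, z in degrees, then the finger opening in cm, from 0 to 8.54. A call has 1 to 10 rows; each row is the pose to reach, as a shift and turn from the pose measured when the call began, along the tool's axes at that moment; what a row does not reach only later rows make up. A row lasts 1/8 s, in which the tool goes at most 62.5 mm and 10.7 degrees, less where a joint would pass 70% of its speed; a pose out of reach is approached as far as the arm can. A call with a gripper value outside its range is refused whole. The fingers move at their own pace and stop on an object; FORCE is the grip in N (left out, the last holds). Time passes only in rows, so rows that repeat a pose let the fingers close. It gives the time, the measured TCP pose, the force and the opening at its end, in the units of the state.
- get_obs(): the state, without advancing time (a new reading comes with each control period).
- snapshot(name): name is "scene" or "side" or "wrist"; returns a dict with "color" (420x560x3 uint8, red, green, blue), "vfov" (degrees; the focal length in pixels is half the picture's height over the tangent of half this angle, whatever the lens; pixels are square), "cx", "cy" (the principal point, pixels), "k1" (the pictures are not rectified: a ray, as slopes to the right and down, at radius r is drawn at 1 + k1 r^2 times it, then the intrinsics apply), "T" (4x4, takes a point from camera to world coordinates). Camera axes: x right, y down, z forward; pixel columns grow to the right and rows downward; lengths in mm; the calibration is good to about 2 mm. A picture is of the moment at which its call begins. There is no depth.
- close_job(): hands the job in, once; it reports no verdict.
The state is a dict: "time": time; "q": joint angles; "dq": joint speeds; "tau": joint torques, N m; "position": TCP position; "eef_rot": TCP orientation; "force": force on the tool from outside, world axes, zero at the start; "wrist_torque": the same for the moment, N m; "grip_width": finger opening in mm.
Only numpy, scipy, OpenCV 4.12 (cv2) and the standard library are available. Lean on these libraries where they do the work, as an engineer would, in place of code of your own. Each camera call takes 0.05 s, during which the arm holds its last target.

## Working session

There is one attempt and no reset: what is moved stays moved. The work goes in short steps, Python scripts to look and compute and a shell command to move; the robot and the scene stay as the last step left them, time stands still between calls to the robot, and variables do not carry over. Pictures are saved under pics/ and viewed, and the job is handed in when it is done.

```bash
mkdir -p pics; ls; python3 - <<'E'
from bench import *
import cv2,pickle
o=get_obs();print({k:o[k] for k in('time','position','eef_rot','force','grip_width')})
for n in('scene','side','wrist'):
    s=snapshot(n);pickle.dump(s,open(f'pics/{n}0.pkl','wb'));cv2.imwrite(f'pics/{n}0.png',s['color'][:,:,::-1]);print(n,s['vfov'],s['cx'],s['cy'],s['k1'],s['T'])
E
```

```text
pics
{'time': 0.0, 'position': array([ 6.49418031e+02, -7.65530638e-03,  3.02759493e+02]), 'eef_rot': array([-2.22015501, -2.22022762,  0.00286438]), 'force': array([-0.56670858, -0.01681828, -1.48933175]), 'grip_width': 85.46880610063313}
scene 44.55226270687316 281.84127524243553 212.53550113677252 0.05190275301103285 [[-8.48066659e-01 -4.55150875e-01  2.71331207e-01  2.78559023e+02]
 [-5.29844409e-01  7.35072536e-01 -4.23005046e-01  4.67760530e+02]
 [-6.91700145e-03 -5.02499799e-01 -8.64549656e-01  8.30928072e+02]
 [ 0.00000000e+00  0.00000000e+00  0.00000000e+00  1.00000000e+00]]
side 43.245219560731734 282.6252821154203 208.81691036529443 0.043639446390161436 [[-8.94315499e-01 -1.69235089e-01  4.14197143e-01  1.96751239e+02]
 [-4.47434451e-01  3.41326502e-01 -8.26618794e-01  8.07696093e+02]
 [-1.48355656e-03 -9.24584071e-01 -3.80975190e-01  3.75128634e+02]
 [ 0.00000000e+00  0.00000000e+00  0.00000000e+00  1.00000000e+00]]
wrist 70.27807885184424 279.1602286959605 208.16240830123317 -0.0493933054436752 [[ 9.99997449e-01  1.99371208e-03 -1.06122445e-03  6.48782034e+02]
 [ 1.60434410e-03 -9.57762273e-01 -2.87556698e-01  7.18914445e+01]
 [-1.58970600e-03  2.87554262e-01 -9.57763029e-01  3.72464752e+02]
 [ 0.00000000e+00  0.00000000e+00  0.00000000e+00  1.00000000e+00]]
```

View pics/scene0.png

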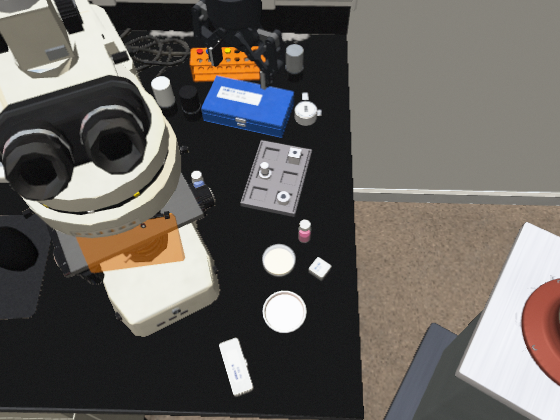

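View pics/side0.png

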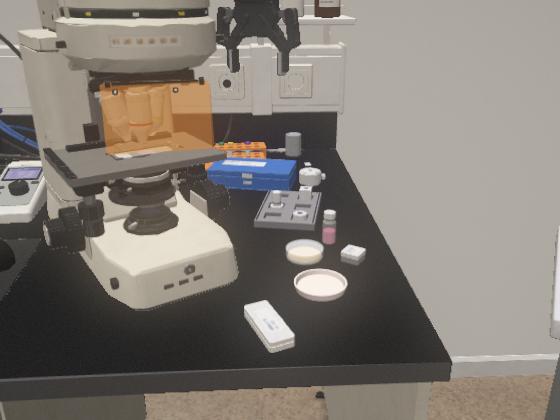

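View pics/wrist0.png

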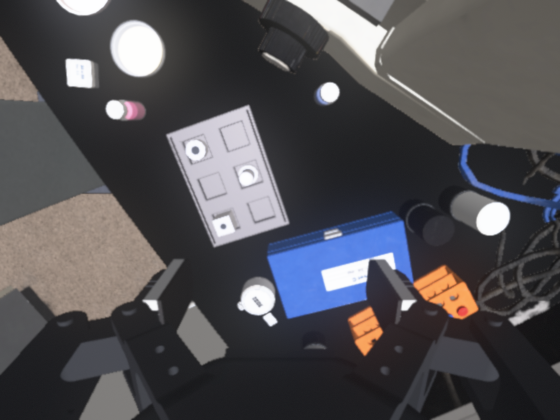

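```bash
cat > h.py <<'E'
import numpy as np,cv2,pickle
def ray(s,u,v):
    h=s['color'].shape[0];f=h/2/np.tan(np.radians(s['vfov'])/2)
    d=np.array([(u-s['cx'])/f,(v-s['cy'])/f]);p=d.copy()
    for _ in range(30):p=d/(1+s['k1']*(p@p))
    T=np.array(s['T']);return T[:3,3],T[:3,:3]@np.array([p[0],p[1],1])
def onz(s,u,v,z):
    o,d=ray(s,u,v);return (o+d*(z-o[2])/d[2]).round(1)
def proj(s,P):
    T=np.array(s['T']);c=T[:3,:3].T@(np.array(P)-T[:3,3]);p=c[:2]/c[2];f=s['color'].shape[0]/2/np.tan(np.radians(s['vfov'])/2)
    return (p*(1+s['k1']*(p@p))*f+[s['cx'],s['cy']]).round(1)
def tri(obs):
    A=np.zeros((3,3));b=np.zeros(3)
    for s,u,v in obs:
        o,d=ray(s,u,v);d/=np.linalg.norm(d);M=np.eye(3)-np.outer(d,d);A+=M;b+=M@o
    x=np.linalg.solve(A,b);return x.round(1),[(proj(s,x)-[u,v]).round(1) for s,u,v in obs]
def L(n):return pickle.load(open(f'pics/{n}.pkl','rb'))
def crop(n,x0,y0,x1,y1,k,out):
    c=L(n)['color'][y0:y1,x0:x1,::-1];cv2.imwrite(f'pics/{out}.png',cv2.resize(c,None,fx=k,fy=k,interpolation=cv2.INTER_CUBIC))
E
python3 - <<'E'
from h import *
crop('scene0',230,130,330,230,6,'c1')
crop('wrist0',150,90,310,260,3.5,'c2')
crop('scene0',230,235,350,345,5,'c3')
crop('side0',240,170,380,310,4,'c4')
E
```

```text
(no output)
```

View pics/c1.png

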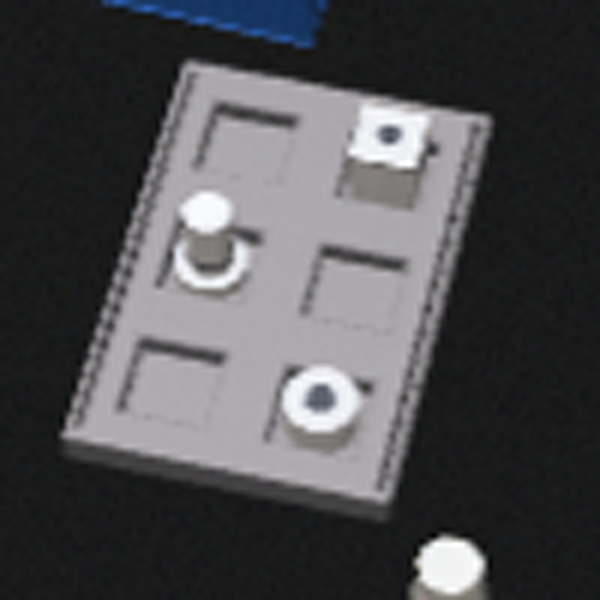

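View pics/c2.png

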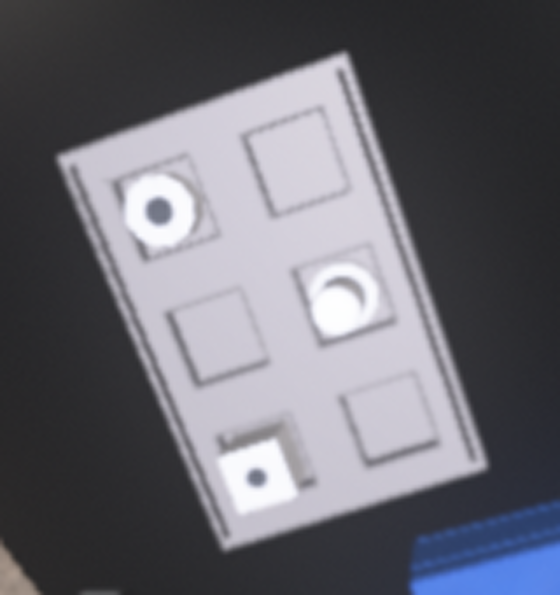

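View pics/c3.png

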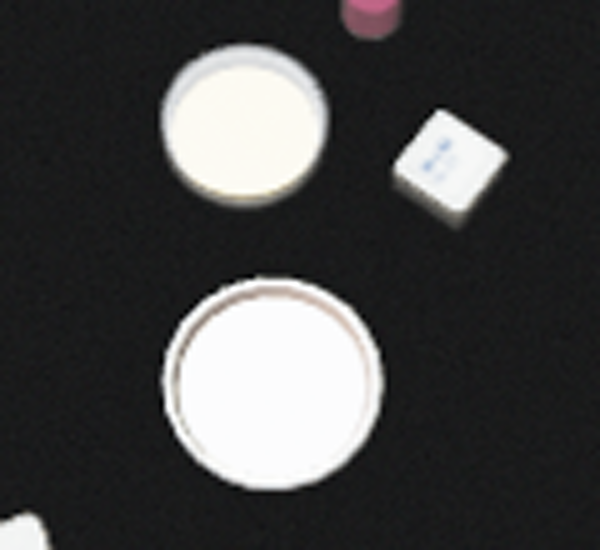

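View pics/c4.png

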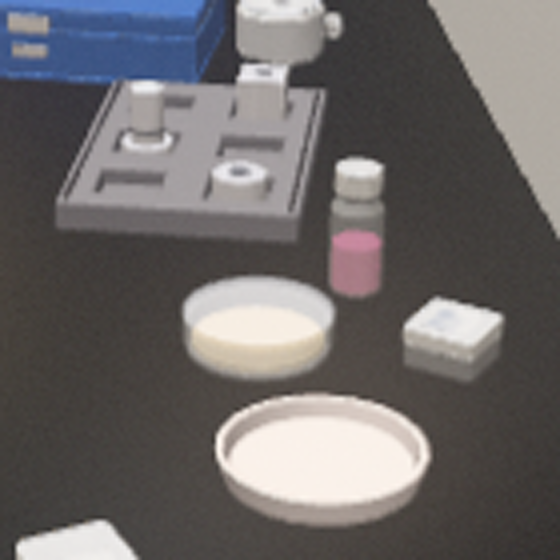

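```bash
python3 - <<'E'
from h import *
S,D,W=L('scene0'),L('side0'),L('wrist0')
f=lambda s,x0,y0,k,x,y:(s,x0+(x+.5)/k-.5,y0+(y+.5)/k-.5)
a=lambda x,y:f(S,230,130,6,x,y)
w=lambda x,y:f(W,150,90,3.5,x,y)
c=lambda x,y:f(S,230,235,5,x,y)
d=lambda x,y:f(D,240,170,4,x,y)
print('celltop',tri([a(207,211),w(338,312),d(147,87)]),tri([a(207,211),w(338,312)]))
print('clamp top',tri([a(388,134),w(257,477)]),'spacer',tri([a(320,398),w(159,210)]))
print('tray corners',[tri([a(*p),w(*q)])[0] for p,q in [((186,63),(485,467)),((492,120),(224,549)),((64,437),(347,53)),((387,498),(59,156))]])
print('rim', tri([c(273,384),d(323,452)]))
for p in [(162,384),(383,384),(273,277),(273,491)]:print(onz(*c(*p),10))
print('petri',tri([c(245,122),d(258,312)]))
for z in (3,10):print(onz(*c(273,384),z))
E
```

```text
celltop (array([611. ,   7.2,  37.7]), [array([ 0.6, -0.4]), array([ 0.2, -0.8]), array([-0.3,  0.1])]) (array([611.4,   7. ,  36.6]), [array([ 0.5, -0.2]), array([ 0.6, -0.8])])
clamp top (array([580.6, -52.2,  31.5]), [array([ 0.4, -0.3]), array([ 0.3, -0.8])]) spacer (array([550.1,  38.2,  19.2]), [array([ 0.5, -0.2]), array([ 0.4, -0.7])])
tray corners [array([660.8, -55. ,  11.7]), array([562.3, -88.8,  10.6]), array([613.6,  88.2,  10.3]), array([515.6,  55.5,  13.6])]
rim (array([432.1, 224.8,   8.7]), [array([0.2, 0. ]), array([-0.2, -0. ])])
[463.5 244.8  10. ]
[401.1 206.   10. ]
[452.  193.2  10. ]
[413.1 255.9  10. ]
petri (array([489.4, 151.6,  16. ]), [array([0., 0.]), array([-0., -0.])])
[433.4 223.2   3. ]
[432.1 225.3  10. ]
```

```bash
python3 - <<'E'
from h import *
S,D,W=L('scene0'),L('side0'),L('wrist0')
print('stage corner front',tri([(S,190,178),(D,222,153)]), tri([(S,212,193),(D,228,205)]))
print('base corner',onz(S,217,290,20),onz(D,233,268,20),onz(S,140,330,20))
print('head rim right',[onz(S,180,165,z) for z in(150,250,300,350)])
print('head',tri([(S,180,155),(D,217,25)]))
print('eyepiece',[onz(S,145,150,z) for z in(300,400)])
print('stage left corner', tri([(S,70,275),(D,75,205)]))
print('pink vial',onz(S,305,225,40))
E
python3 - <<'E'
import sys;sys.path.insert(0,'.')
from h import *
crop('scene0',0,0,280,210,2.8,'c5');crop('side0',0,0,350,262,2.2,'c6')
E
```

```text
stage corner front (array([641.3, 152.4, 147.1]), [array([7.1, 1.3]), array([-7.3, -1.7])]) (array([651.8, 112.8,  43. ]), [array([2.2, 0.4]), array([-2.3, -0.4])])
base corner [545.9 256.   20. ] [548.2 259.9  20. ] [611.2 376.4  20. ]
head rim right [array([680. , 145.9, 150. ]), array([621. , 193.2, 250. ]), array([591.6, 216.8, 300. ]), array([562.1, 240.5, 350. ])]
head (array([580.6, 221.5, 334.3]), [array([-0.2,  0. ]), array([0.2, 0.1])])
eyepiece [array([644.1, 221.7, 300. ]), array([575.3, 268.1, 400. ])]
stage left corner (array([704.3, 376.5, 129. ]), [array([2.5, 0. ]), array([-2.9, -0.6])])
pink vial [478.7  80.8  40. ]
```

View pics/c6.png

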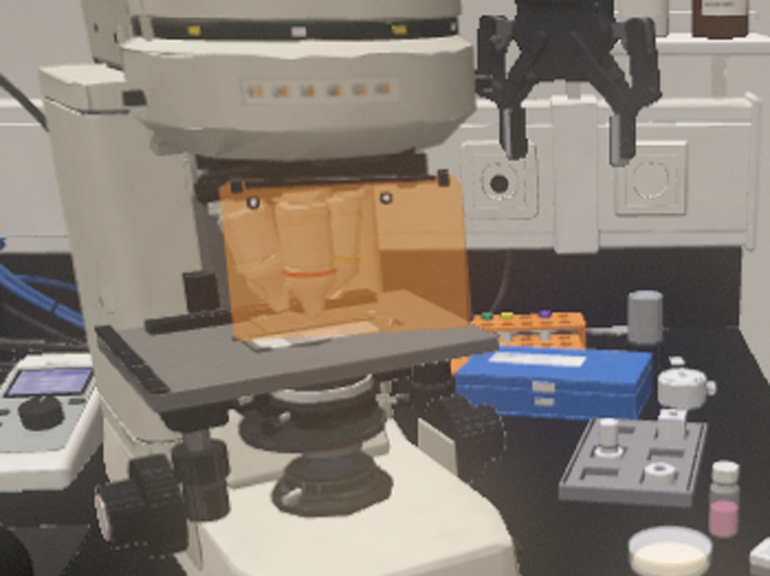

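```bash
python3 - <<'E'
from h import *
S,D,W=L('scene0'),L('side0'),L('wrist0')
for z in(300,340,400):print(z,[onz(S,*p,z)[:2] for p in((110,235),(60,225),(165,215),(30,190),(115,165))])
from bench import get_obs
from scipy.spatial.transform import Rotation as R
o=get_obs();print(R.from_rotvec(o['eef_rot']).as_matrix().round(3))
E
```

```text
300 [array([599.3, 339. ]), array([657.7, 359.5]), array([562. , 284.3]), array([723. , 342.6]), array([660.9, 260. ])]
340 [array([575.1, 348.7]), array([629.1, 367.6]), array([540.6, 298.1]), array([689.5, 352.1]), array([632.1, 275.6])]
400 [array([538.9, 363.3]), array([586.3, 379.9]), array([508.6, 318.8]), array([639.3, 366.2]), array([588.9, 299.1])]
[[-0.     1.    -0.002]
 [ 1.     0.     0.   ]
 [ 0.    -0.002 -1.   ]]
```

```bash
python3 -m pendant '[[0.3,-1.5,3,0,0,-7,5],[0.6,-3,7,0,0,-14,5],[0.7,-3.85,11,0,0,-18.7,5],[0.7,-3.85,13,0,0,-18.7,5],[0.7,-3.85,13,0,0,-18.7,5],[0.7,-3.85,13,0,0,-18.7,5]]' 40
python3 - <<'E'
from h import *
from bench import *
for n in('scene','side','wrist'):
    s=snapshot(n);pickle.dump(s,open(f'pics/{n}1.pkl','wb'));cv2.imwrite(f'pics/{n}1.png',s['color'][:,:,::-1])
o=get_obs();print(o['time'],o['position'],o['eef_rot'],o['grip_width'])
E
```

```text
time: 0.9
position: [611.5, 7.1, 173.9]
eef_rot: [-1.831, -2.553, 0.0]
force: [0.4, -0.2, 0.5]
grip_width: 50.1
1.05 [611.55775659   7.05697282 174.3581324 ] [1.83075612e+00 2.55249290e+00 5.73905560e-04] 49.94945771868249
```

View pics/wrist1.png

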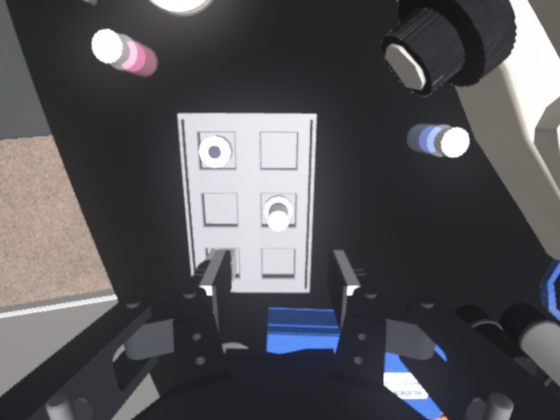

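View pics/side1.png

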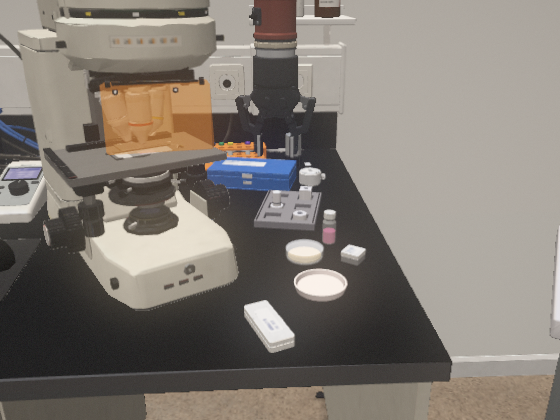

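```bash
python3 - <<'E'
from h import *
crop('wrist1',170,100,330,310,2.8,'c7')
E
```

```text
(no output)
```

View pics/c7.png

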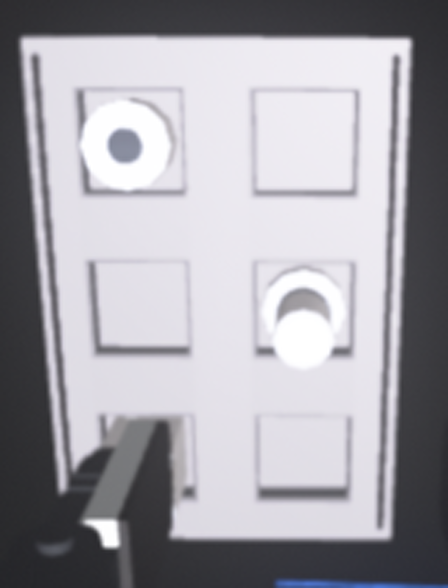

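```bash
python3 - <<'E'
from h import *
S,D,W,V=L('scene0'),L('side0'),L('wrist0'),L('wrist1')
f=lambda s,x0,y0,k,x,y:(s,x0+(x+.5)/k-.5,y0+(y+.5)/k-.5)
v=f(V,170,100,2.8,303.5,338)
print(tri([v,f(W,150,90,3.5,338,312)]),tri([v,f(S,230,130,6,207,211)]),onz(*v,38),onz(*f(V,170,100,2.8,304,309),12))
from bench import get_obs
from scipy.spatial.transform import Rotation as R
o=get_obs();M=R.from_rotvec(o['eef_rot']).as_matrix();print(M.round(3))
for p in([610.5,7.5],[611,7.5]):print(M.T@(np.array([*p,o['position'][2]])-o['position']))
E
```

```text
(array([610.3,   5.4,  32.3]), [array([-0.2,  0.2]), array([ 0.1, -0.2])]) (array([610.3,   8.7,  39.3]), [array([ 1.1, -0.8]), array([ 0.5, -0.2])]) [609.8   7.4  38. ] [609.9   7.4  12. ]
[[-0.321  0.947  0.001]
 [ 0.947  0.321  0.   ]
 [-0.     0.001 -1.   ]]
[ 7.58779524e-01 -8.59869401e-01 -5.76933404e-04]
[ 5.98468002e-01 -3.86266047e-01 -2.94800816e-04]
```

```bash
python3 -m pendant '[[0.08,-0.1,2.5,0,0,0,4],[0.08,-0.1,5,0,0,0,4],[0.08,-0.1,7,0,0,0,4],[0.08,-0.1,8.2,0,0,0,4],[0.08,-0.1,8.6,0,0,0,4],[0.08,-0.1,8.6,0,0,0,4]]' 40
python3 - <<'E'
from h import *
from bench import *
for n in('side','wrist'):
    s=snapshot(n);pickle.dump(s,open(f'pics/{n}2.pkl','wb'))
crop('side2',200,100,360,250,5,'c8');crop('wrist2',170,100,400,310,2.6,'c9')
E
```

```text
time: 1.8
position: [610.8, 7.5, 88.8]
eef_rot: [1.83, 2.552, 0.001]
force: [0.2, 0.5, -0.1]
grip_width: 39.9
```

View pics/c8.png

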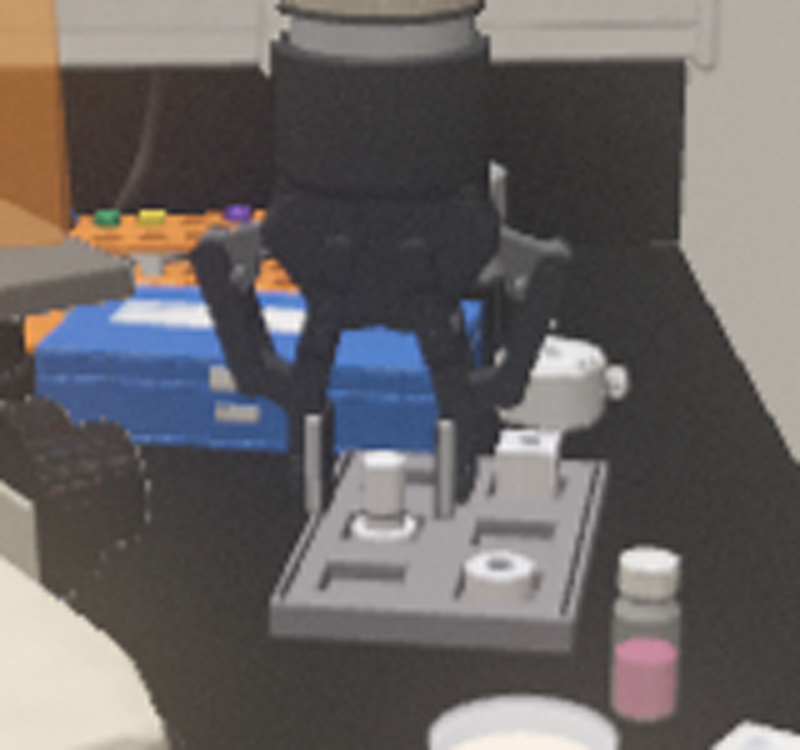

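View pics/c9.png

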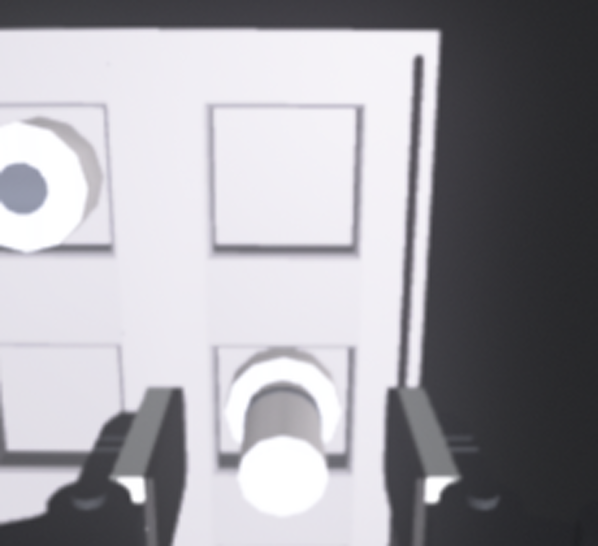

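```bash
python3 - <<'E'
from h import *
V=L('wrist2');print(proj(V,[610.8,7.5,38]),onz(V,278.7,283.6,38),proj(V,[610.8,7.5,16]))
E
python3 -m pendant '[[0,0,0,0,0,0,2],[0,0,0,0,0,0,1],[0,0,0,0,0,0,1],[0,0,0,0,0,0,1],[0,0,0,0,0,0,1],[0,0,0,0,0,0,1]]' 40
python3 - <<'E'
from h import *
from bench import *
for n in('side','wrist'):
    s=snapshot(n);pickle.dump(s,open(f'pics/{n}3.pkl','wb'))
crop('side3',200,100,360,250,5,'c10');crop('wrist3',170,100,400,310,2.6,'c11')
E
```

```text
[280.9 283.1] [609.9   6.9  38. ] [280.5 261.2]
time: 2.65
position: [611.6, 7.5, 90.1]
eef_rot: [1.829, 2.55, 0.004]
force: [-1.3, 0.3, 5.8]
grip_width: 14.3
```

View pics/c10.png

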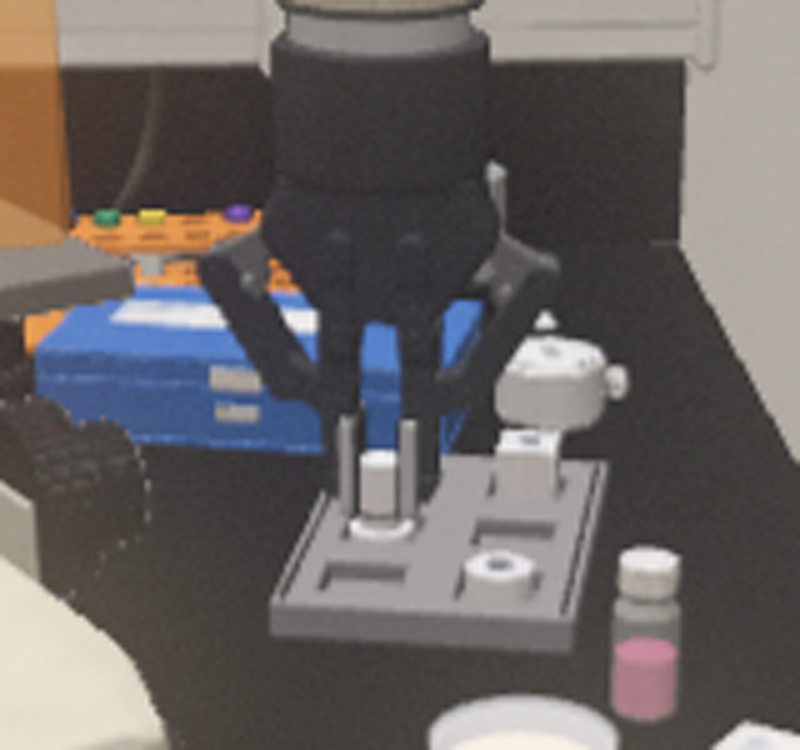

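View pics/c11.png

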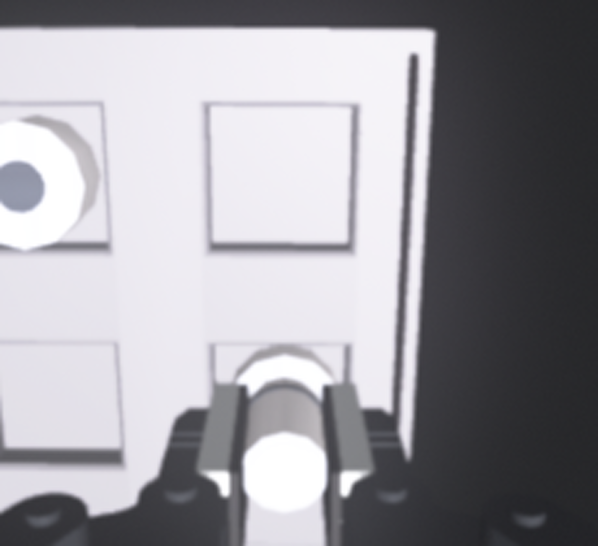

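```bash
python3 -m pendant '[[0,0,-0.5,0,0,0,1],[0,0,-1.5,0,0,0,1],[0,0,-3,0,0,0,1],[0,0,-5,0,0,0,1],[0,0,-7,0,0,0,1],[0,0,-8.5,0,0,0,1],[0,0,-9,0,0,0,1],[0,0,-9,0,0,0,1]]'
python3 - <<'E'
from h import *
from bench import *
for n in('side','wrist'):
    s=snapshot(n);pickle.dump(s,open(f'pics/{n}4.pkl','wb'))
crop('side4',200,70,360,220,5,'c12');crop('wrist4',170,100,400,310,2.6,'c13')
from scipy.spatial.transform import Rotation as R
o=get_obs();M=R.from_rotvec(o['eef_rot']).as_matrix();print(o['position'],M.round(3))
for p in([480,110],[432.3,224.8]):print(M.T@(np.array([*p,o['position'][2]])-o['position']))
E
```

```text
time: 3.75
position: [611.1, 7.5, 180.2]
eef_rot: [1.829, 2.55, 0.004]
force: [-1.0, 0.1, -0.7]
grip_width: 14.6
[610.7483774    7.48961216 179.34670065] [[-0.321  0.947  0.002]
 [ 0.947  0.321  0.   ]
 [-0.001  0.002 -1.   ]]
[139.0160548  -90.98327192  -0.31392187]
[263.04877626 -99.36190428  -0.4258498 ]
```

View pics/c12.png

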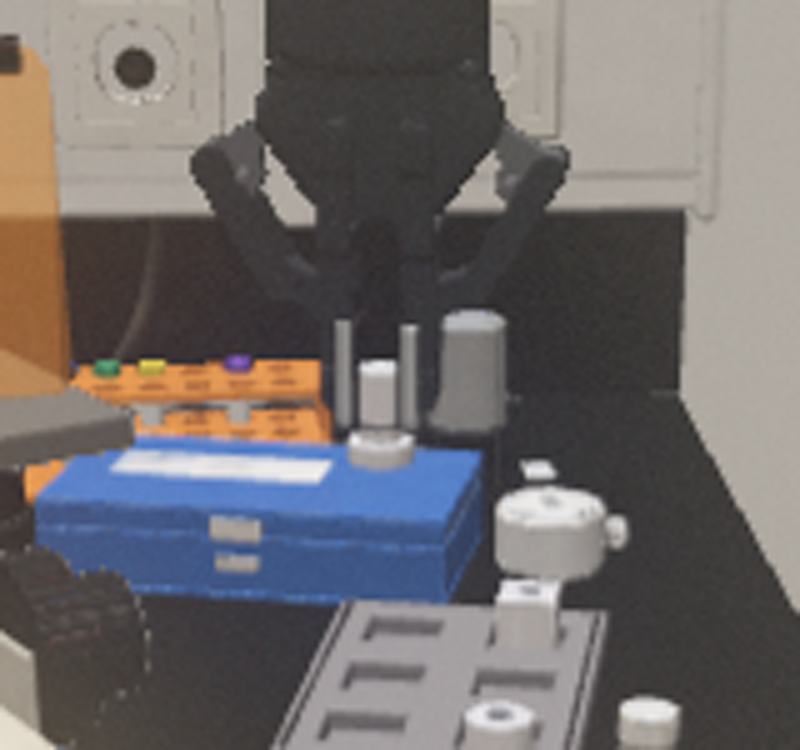

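View pics/c13.png

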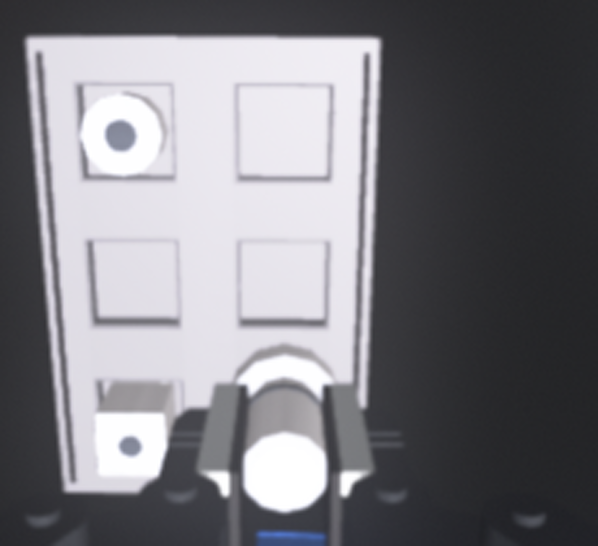

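```bash
python3 -m pendant '[[1,-0.8,0,0,0,0,1],[4,-3,0,0,0,0,1],[7,-5.5,0,0,0,0,1],[10.5,-7.5,0,0,0,0,1],[14,-9.1,0,0,0,0,1],[17.5,-9.5,0,0,0,0,1],[21,-9.7,0,0,0,0,1],[24.5,-9.9,0,0,0,0,1],[26.3,-9.94,0,0,0,0,1],[26.3,-9.94,0,0,0,0,1]]'
python3 - <<'E'
from h import *
from bench import *
for n in('scene','side','wrist'):
    s=snapshot(n);pickle.dump(s,open(f'pics/{n}5.pkl','wb'));cv2.imwrite(f'pics/{n}5.png',s['color'][:,:,::-1])
from scipy.spatial.transform import Rotation as R
o=get_obs();M=R.from_rotvec(o['eef_rot']).as_matrix();print(o['position'],M.round(3),o['grip_width'],o['force'])
for p in([432.3,224.8],):print(M.T@(np.array([*p,o['position'][2]])-o['position']))
E
```

```text
time: 5.1
position: [430.6, 226.4, 178.7]
eef_rot: [1.825, 2.556, 0.002]
force: [-0.3, -0.5, -1.0]
grip_width: 14.4
[432.27859266 223.50097074 178.7353916 ] [[-0.319  0.948  0.002]
 [ 0.948  0.319 -0.001]
 [-0.002  0.001 -1.   ]] 14.265868505212616 [ 0.09399019  0.05062561 -0.18677553]
[ 1.22425949  0.43488155 -0.00142372]
```

View pics/scene5.png

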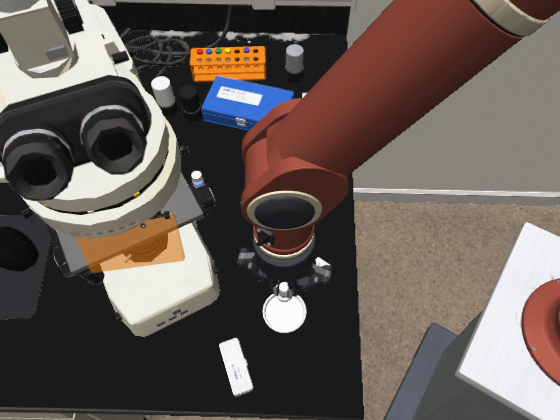

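View pics/side5.png

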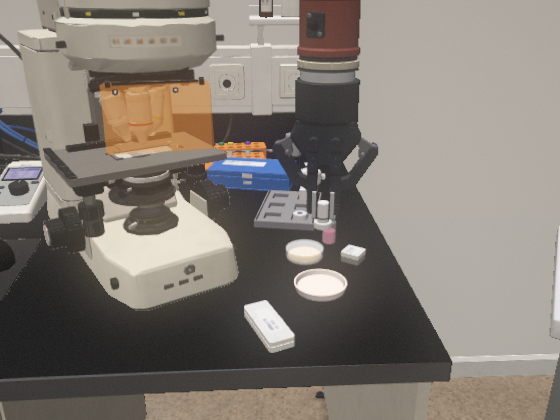

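View pics/wrist5.png

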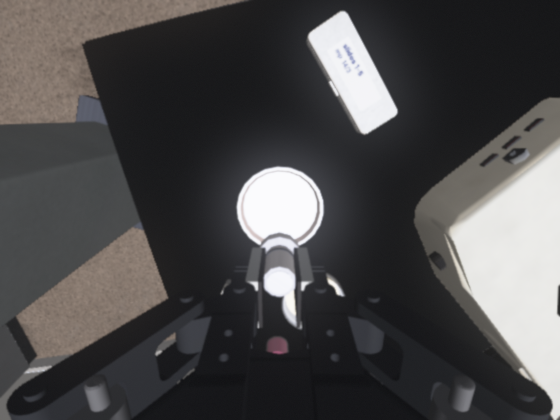

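```bash
python3 - <<'E'
from h import *
crop('wrist5',220,150,350,300,4,'c14')
V=L('wrist5');print(onz(V,280,206.5,10),onz(V,237,208,10),onz(V,323,206,10),onz(V,280,166,10))
E
```

```text
[431.3 225.6  10. ] [397.7 212.9  10. ] [465.1 237.5  10. ] [420.4 257.6  10. ]
```

View pics/c14.png

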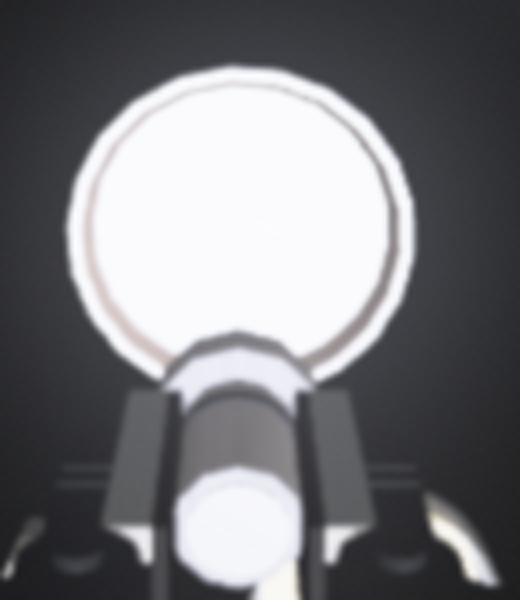

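```bash
python3 -m pendant '[[0.1,0,1.5,0,0,0,1],[0.1,0,3.5,0,0,0,1],[0.1,0,5.5,0,0,0,1],[0.1,0,7,0,0,0,1],[0.1,0,8,0,0,0,1],[0.1,0,8.4,0,0,0,1],[0.1,0,8.6,0,0,0,1],[0.1,0,8.6,0,0,0,1]]'
python3 - <<'E'
from h import *
from bench import *
s=snapshot('side');pickle.dump(s,open(f'pics/side6.pkl','wb'))
crop('side6',250,180,380,310,5,'c15');o=get_obs();print(o['position'],o['force'])
E
```

```text
time: 6.25
position: [432.3, 224.5, 93.0]
eef_rot: [1.831, 2.549, 0.001]
force: [0.2, 0.1, -0.4]
grip_width: 14.7
[432.33396459 224.49535728  93.1110954 ] [ 0.02905329  0.06555953 -0.7430465 ]
```

View pics/c15.png

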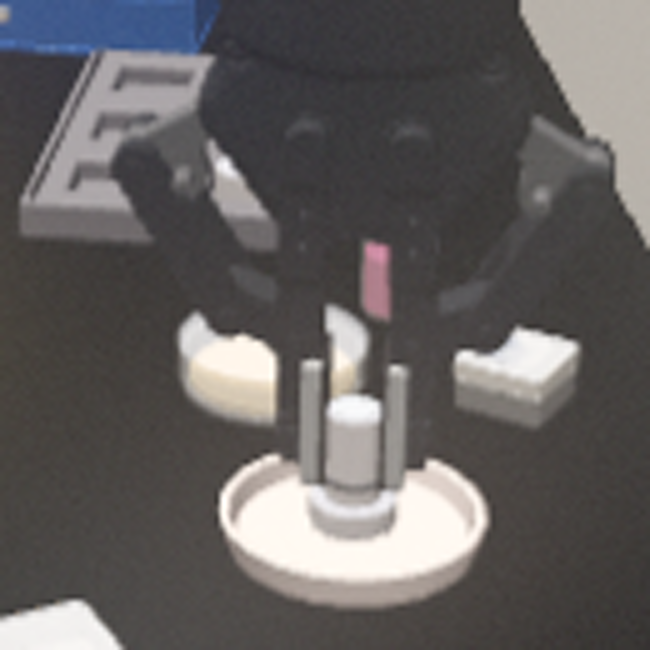

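Still about 4 mm up; creep down until contact.

```bash
python3 -m pendant '[[0,0,0.1,0,0,0,1],[0,0,0.2,0,0,0,1],[0,0,0.3,0,0,0,1],[0,0,0.3,0,0,0,1]]'
```

```text
time: 6.8
position: [432.3, 224.5, 90.0]
eef_rot: [1.831, 2.55, 0.001]
force: [0.3, 0.0, 0.2]
grip_width: 14.7
```

```bash
python3 -m pendant '[[0,0,0.05,0,0,0,1],[0,0,0.1,0,0,0,1],[0,0,0.1,0,0,0,1]]'
```

```text
time: 7.18
position: [432.3, 224.5, 89.0]
eef_rot: [1.831, 2.549, 0.001]
force: [-0.3, -0.1, -0.5]
grip_width: 14.5
```

```bash
python3 -m pendant '[[0,0,0.05,0,0,0,1],[0,0,0.1,0,0,0,1],[0,0,0.1,0,0,0,1]]'
```

```text
time: 7.55
position: [432.3, 224.5, 89.0]
eef_rot: [1.831, 2.549, 0.002]
force: [-1.7, -0.5, 8.1]
grip_width: 14.4
```

```bash
python3 -m pendant '[[0,0,0,0,0,0,1],[0,0,0,0,0,0,1.8],[0,0,0,0,0,0,2.4],[0,0,0,0,0,0,3.2],[0,0,0,0,0,0,4],[0,0,0,0,0,0,4],[0,0,0,0,0,0,4]]'
python3 - <<'E'
from h import *
from bench import *
for n in('side','wrist'):
    s=snapshot(n);pickle.dump(s,open(f'pics/{n}7.pkl','wb'))
crop('side7',250,180,380,310,5,'c16');crop('wrist7',170,100,400,330,2.6,'c17')
E
```

```text
time: 8.43
position: [432.3, 224.5, 89.0]
eef_rot: [1.831, 2.549, 0.002]
force: [-0.0, -0.0, -0.4]
grip_width: 39.9
```

View pics/c16.png

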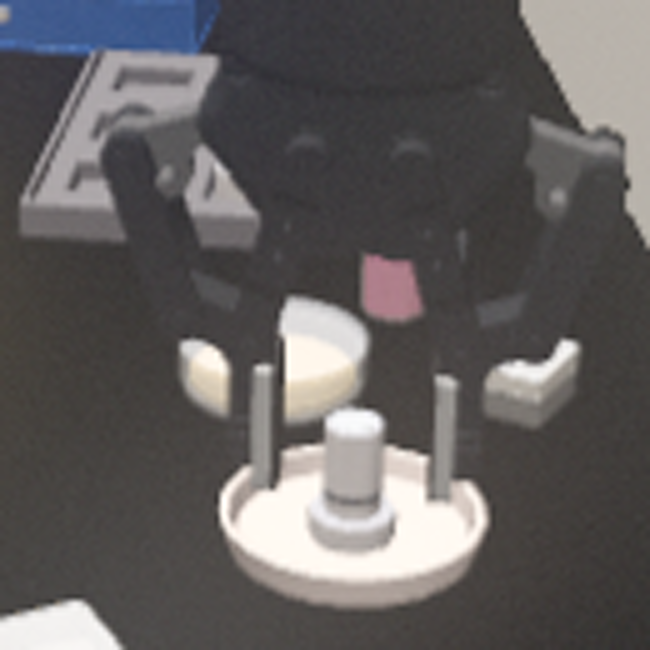

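View pics/c17.png

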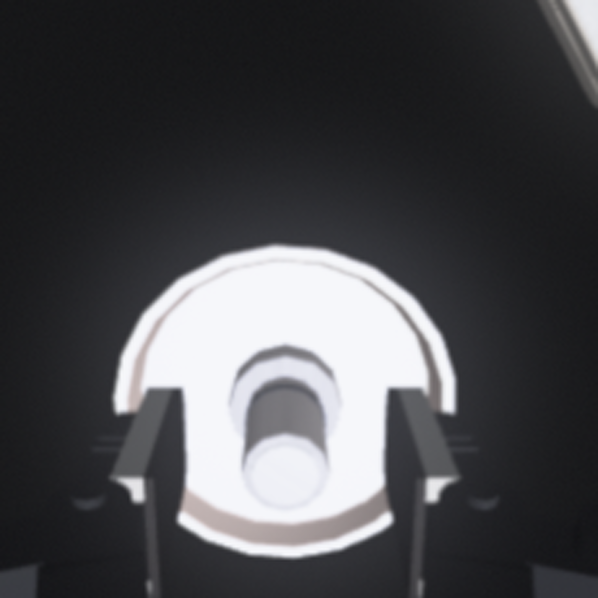

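Standing and released at the dish centre; withdraw straight up.

```bash
python3 -m pendant '[[0,0,-0.5,0,0,0,4],[0,0,-2,0,0,0,4],[0,0,-4,0,0,0,4],[0,0,-7,0,0,0,4],[0,0,-10,0,0,0,4],[0,0,-12,0,0,0,4],[0,0,-12,0,0,0,4],[0,0,-12,0,0,0,4]]'
python3 - <<'E'
from h import *
from bench import *
for n in('side','wrist','scene'):
    s=snapshot(n);pickle.dump(s,open(f'pics/{n}8.pkl','wb'))
crop('side8',230,160,390,310,5,'c18');crop('wrist8',100,50,460,320,2.2,'c19')
crop('scene8',200,120,360,345,2.6,'c20')
o=get_obs();print(o['time'],o['position'],abs(o['dq']).max())
E
```

```text
time: 9.52
position: [431.5, 224.3, 208.8]
eef_rot: [1.831, 2.549, 0.001]
force: [-0.2, -0.6, -0.3]
grip_width: 40.0
9.675 [431.45222261 224.25740364 208.11082982] 0.0023998012200999244
```

View pics/c18.png

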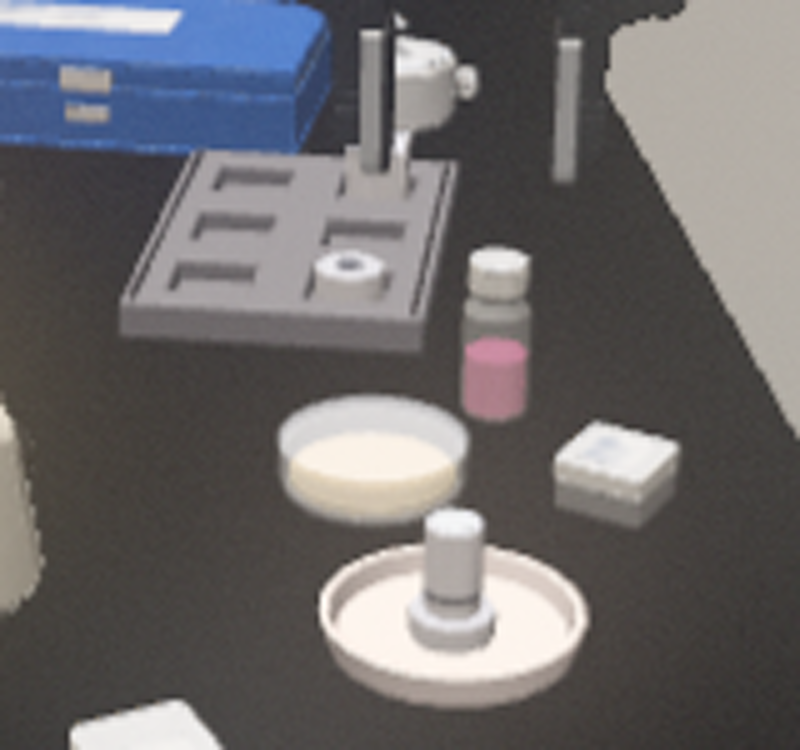

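View pics/c19.png

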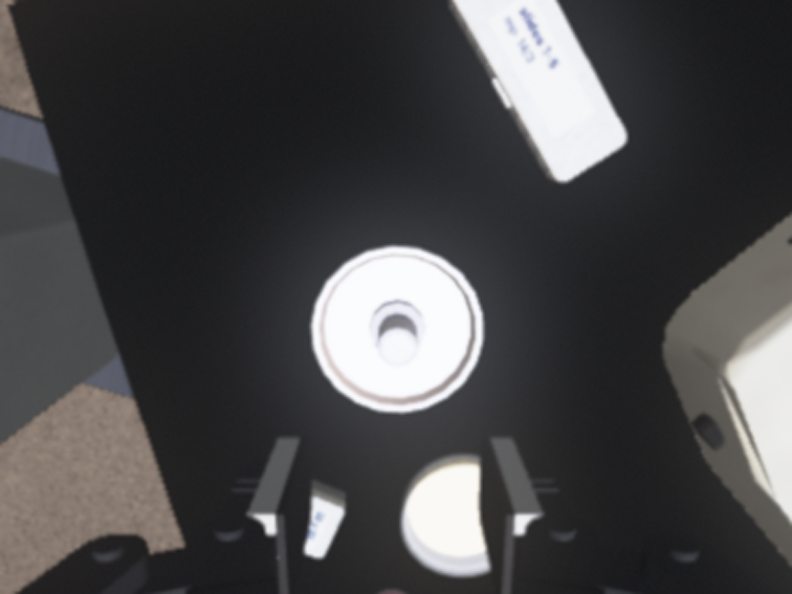

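The cell stands upright in the middle of the dish. The spacer and block are still in their pockets, and the gripper is clear.

```bash
python3 -c "
from bench import *
print(close_job())"
```

```text
the job is handed in; nothing more can be done
None
```

The lens cell is out of its tray pocket and standing upright in the empty white dish, close to its centre. I handed the job in at about 9.7 s.

- **Final pictures:** the side and wrist views show the cell standing alone and upright in the dish. In the side view the spacer is still in its pocket. The clamp block is too, though a finger partly hides it.
- **Robot at hand-in:** the gripper was about 120 mm above its release height, touching nothing and at rest.
- **Forces:** the readings between moves never went above about 8 N. That peak came as the cell met the dish floor.
- **Disagreements:**
  - Height estimates for the cell's top from pairs of views ranged from 32 to 39 mm. I used 38 mm, which matches the text and the first three-view measurement.
  - The gripper read about 14.5 mm on the 16 mm barrel. It still held the cell firmly and straight.

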